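Refit a gate valve's handwheel on its splined spindle and crack the valve open

ROBOT

A 7-joint arm with a two-finger parallel gripper is mounted at the origin on the work surface. World frame = base frame: x ahead of the robot, y to its left, z up, the work surface at z = 0. Lengths are in m, angles in rad, forces in N, time in s.
With the tool pointing down it reaches from about 0.35 to 0.9 m from the base axis. Payload 8.1 kg.
Tool frame: the origin (TCP) lies between the finger pads; the fingertips stand 14 mm ahead of it and the grasp point (between the pads) lies 5 mm behind it; z points along the fingers, y is the line along which they close (so a half turn about z gives the same grasp; the last joint's range is limited). The gripper opens to 92 mm and grips with 3 to 60 N. Pads are 19 mm wide; open, the fingers measure 130 mm over their backs; the gripper's body (75 mm by 190 mm) begins 47 mm behind the grasp point.
Start: joints at [1.236, 0.434, 0.025, 1.573, -0.012, 1.134, -0.075], TCP at [0.144, -0.608, 0.241] pointing down, gripper open.
Joint ranges: [-2.62, 2.62], [-0.44, 2.09], [-1.27, 1.32], [0.08, 2.57], [-1.32, 4.46], [0.12, 2], [-2.74, 2.74]. Speed limits (rad/s): [2.22, 2.22, 3.01, 3.01, 3.14, 3.14, 3.14].

INTERFACE

Orientations are given as a unit quaternion [x, y, z, w].
In Python, from rig import env, imaging gives the robot as it stands. The module is installed in compiled form; this text tells all that it offers.
- The arm moves only by the shell command python3 -m crank 'ROWS'. ROWS is JSON, a list that holds one entry, the list of rows, each a list of 5 numbers: the finger opening in mm, from 0 to 91.8, then the shift along the tool's x, y, z in units of 25 mm (1.0 is 25 mm), then the turn about the tool's z in units of 8 degrees (1.0 is 8 degrees). In form: [[[grip, x, y, z, yaw], ...]]. A call has 1 to 12 rows; each row is the pose to reach, as a shift and turn from the pose commanded when the call began, along the tool's axes at that moment; what a row does not reach only later rows make up. A row lasts 1/8 s, in which the tool goes at most 62.5 mm and 10.7 degrees, less where a joint would pass 70% of its speed; a pose out of reach is approached as far as the arm can. A call with a gripper value outside its range is refused whole. The fingers move at their own pace and stop on an object; the grip force is fixed at half the most. Time passes only in rows, so rows that repeat a pose let the fingers close. It gives the time, the measured TCP pose, the force, the opening and the grip force at its end, in the units of the state.
- env.get_obs(): the state, without advancing time (a new reading comes with each control period).
- imaging.grab_frame(name): name is "scene" or "side" or "wrist"; returns a dict with "image" (480x640x3 uint8, red, green, blue), "camera_matrix" (3x3 intrinsics, pixels), "dist" ([k1, k2, p1, p2, k3] as OpenCV has them; the pictures are not rectified), "R" (3x3) and "t" (3): a world point X has camera coordinates R X + t; the wrist camera has in their place "T_tool_cam" (4x4, takes a point from camera to tool coordinates, whose origin is the TCP and whose axes are the flange's). Camera axes: x right, y down, z forward; pixel columns grow to the right and rows downward; lengths in m; the calibration is good to about 2 mm. A picture is of the moment at which its call begins: read the wrist's pose just before it. There is no depth.
- env.hand_in(): hands the job in; it is judged then, once.
The state is a dict: "clock": time; "joint_positions": joint angles; "dq": joint speeds; "effort": joint torques, N m; "tcp_pos": TCP position; "ee_rot": TCP orientation; "ft_force": force on the tool from outside, world axes, zero at the start; "torque": the same for the moment, N m; "width": finger opening in m; "grip_force": force on a finger pad.
Only numpy, scipy, OpenCV 4.12 (cv2) and the standard library are available. Lean on these libraries where they do the work, as an engineer would, in place of code of your own. Each camera call takes 0.05 s, during which the arm holds its last target. There are 200 camera calls.

TASK

Put the handwheel back on the valve's splined spindle: press it down lightly and rock it round until the splines mesh, then slide it fully home against the shoulder without forcing it. Then open the valve about a quarter turn anticlockwise with the handwheel and let go, leaving the other things on the bench alone.

Things in the scene. Friction and masses are not known exactly. Their poses are not given: they have to be found in the camera images.
- wheel: dark cast handwheel, 0.34 to 0.53 kg, lying hub up on the bench: rim 120 mm across and 12 mm thick, four flat spokes (tops 10 mm up, at 45, 135, 225, 315 degrees from x), hexagonal hub 34 mm across flats, 36 mm high, to be gripped across two flats. Origin: bore centre at the underside, where hub and rim are level. z up along the bore; hub flats face x and every 60 degrees from it.
- hub_top (a point): centre of the wheel hub's top face, 36 mm above the wheel's origin, axes as the wheel's. The bore runs right through. Its six inner teeth, 3.7 mm wide at the tips and 5 mm at the roots, 22 mm high, tips on a 15 mm circle, stand at 30, 90, ... degrees from x; the grooves between (21 mm across their floors) at 0, 60, ... Any of the six positions on the spindle will do.
- shoulder (a point): point on the spindle's axis level with the flat steel shoulder (29 mm across) on which the hub's underside rests when home; 150 mm above the bench. z up along the spindle, x along the pipe. Splines start here: six, 3.8 mm wide, 20 mm across, 20 mm high, on a 14 mm core. Their angle differs each time and neither this point nor the joint tells it: find it by feel.
- spline_top (a point): point on the spindle's axis 20 mm above the shoulder, at the upper ends of the splines, where the hub's underside stops until they mesh (about 2 to 3 degrees to spare either way; repeats every 60 degrees). The plain 14 mm core goes on 14 mm above it as a pilot, tapering over its last 5 mm to 9 mm. Axes as the shoulder's, not the splines'.
- valve: fixed: plywood board, 310 x 100 mm, with a 54 mm copper pipe, 300 mm long, axis 62 mm up, along the board, and in its middle a brass gate valve (76 mm wide, 141 mm to its gland nut's top). Origin: on the bench below the spindle; x along the pipe, z up. The spindle turns, and gives 1 mm downwards at 30 N. Pressing or wrenching the wheel on it with more than 50 N harms it.
- spindle (a joint): how far the spindle is turned, rad: 0 = as found, valve lightly shut (it goes 0.5 rad further clockwise to a hard stop, -0.5), growing anticlockwise seen from above as the valve opens, up to 6. A quarter turn is 1.57. The gland's friction resists with about 0.15 N m, more than a wheel rubbing lightly on the spline ends can overcome.
- paste_jar: bystander: white jar of jointing paste with a black lid, 64 mm across, 70 mm high; origin: centre of its underside
- wrench: bystander: steel spanner 200 mm long, lying flat along its x axis; origin: middle of its underside
- union: bystander: brass union fitting, 52 mm across, 40 mm high; origin: centre of its underside
Mind the look-alikes: they are no part of the job. There is more than one size of the wheel; the one meant has the size given above.

How it is judged:
By the outcome, as a careful person would: the job done as asked, in the order asked, and still so for the second after the job is handed in, with the robot touching nothing.
It also fails if it takes over 58 s, if anything falls off the work surface, if the arm or the gripper's body presses on something with over 40 N, if the wrist force passes 120 N, or if a joint passes its speed limit or range.

## Working session

There is one attempt and no reset: what is moved stays moved. The work goes in short steps, Python scripts to look and compute and a shell command to move; the robot and the scene stay as the last step left them, time stands still between calls to the robot, and variables do not carry over. Pictures are saved under pics/ and viewed, at most 10 in all, crops included, and the job is handed in when it is done.

```bash
mkdir -p pics; python3 - <<'E'
from rig import env, imaging
import cv2, numpy as np
o=env.get_obs()
for k in o: print(k,np.round(o[k],4))
ims=[]
for n in ("scene","side"):
    f=imaging.grab_frame(n); np.savez(f"{n}.npz",**f); ims.append(f["image"][:,:,::-1])
    print(n,f["camera_matrix"].tolist(),f["dist"],-f["R"].T@f["t"])
    cv2.imwrite(f"pics/{n}0.png",ims[-1])
E
```

```text
clock 0.0
joint_positions [ 1.2364  0.4352  0.0249  1.5741 -0.0116  1.134  -0.0751]
dq [-0.0006  0.0008 -0.0003 -0.0012 -0.0015 -0.0002 -0.0001]
effort [ 1.20000e-03 -6.67863e+01  9.85400e-01 -3.14457e+01 -6.06000e-02
  4.29000e-02  2.00000e-04]
tcp_pos [ 0.1434 -0.6078  0.2399]
ee_rot [ 9.933e-01  1.156e-01 -2.000e-04 -8.000e-04]
ft_force [ 0.1154  0.1103 -0.5959]
torque [-0.0141 -0.0037 -0.0115]
grip_force 0.0
width 0.0918
scene [[461.3872811605662, 0.0, 320.9115028970503], [0.0, 461.3872811605662, 241.0808153843289], [0.0, 0.0, 1.0]] [0.00132585 0.         0.         0.         0.        ] [ 1.04056717 -0.43810676  0.93380766]
side [[608.6911189045919, 0.0, 326.90511542773044], [0.0, 608.6911189045919, 244.51227618841264], [0.0, 0.0, 1.0]] [-0.21159159  0.          0.          0.          0.        ] [-0.01856686  0.75996244  1.22976194]
```

View pics/scene0.png

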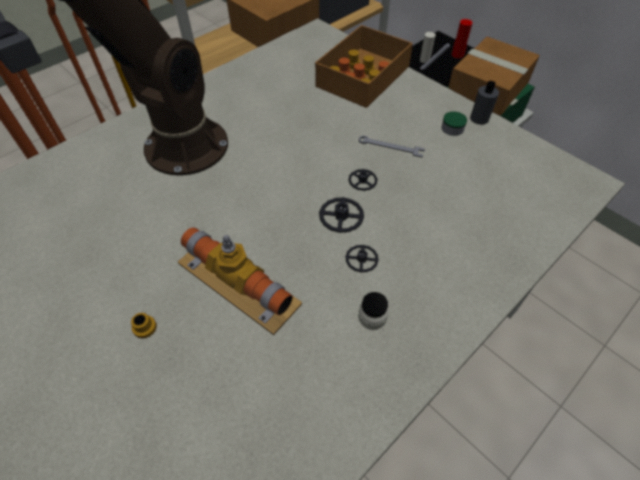

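View pics/side0.png

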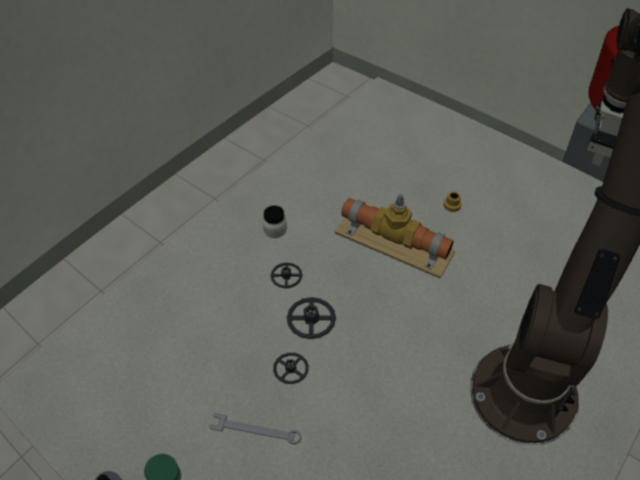

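Three dark wheels, in scene / side pixels: A (363,180)/(291,368), B (342,214)/(311,317), C (362,258)/(286,275). I'll measure their rims.

```bash
cat > h.py <<'E'
import numpy as np, cv2
def rays(f,px,R=None,t=None):
    R=f["R"] if R is None else R; t=f["t"] if t is None else t
    n=cv2.undistortPoints(np.array(px,float).reshape(-1,1,2),f["camera_matrix"],f["dist"]).reshape(-1,2)
    return -R.T@t, np.c_[n,np.ones(len(n))]@R
def plane(f,px,z,**k):
    c,d=rays(f,px,**k); return c+d*((z-c[2])/d[:,2])[:,None]
def tri(fa,pa,fb,pb):
    c1,d1=rays(fa,[pa]);c2,d2=rays(fb,[pb]);d1=d1[0];d2=d2[0]
    s=np.linalg.lstsq(np.c_[d1,-d2],c2-c1,rcond=None)[0]
    a=c1+s[0]*d1;b=c2+s[1]*d2; return (a+b)/2,np.linalg.norm(a-b)
E
python3 - <<'E'
from h import *
S={n:dict(np.load(n+".npz")) for n in("scene","side")}
W={"scene":[(363,180),(342,214),(362,258)],"side":[(291,368),(311,317),(286,275)]}
for n,f in S.items():
    m=(f["image"].max(2)<80).astype(np.uint8)
    cs,_=cv2.findContours(m,cv2.RETR_EXTERNAL,cv2.CHAIN_APPROX_NONE)
    for name,p in zip("ABC",W[n]):
        c=max(cs,key=lambda c:-1e9 if len(c)<30 else cv2.pointPolygonTest(c,p,True))
        P=plane(f,c.reshape(-1,2),0.008)[:,:2]
        (x,y),r=cv2.minEnclosingCircle(P.astype(np.float32)); e=cv2.fitEllipse(P.astype(np.float32))
        print(n,name,round(x,4),round(y,4),"dia",round(2*r*1000,1),np.round(e[0],4),np.round(np.array(e[1])*1000,1))
ims=[]
for n,(u,v) in(("scene",(233,262)),("side",(399,230))):
    ims.append(cv2.resize(S[n]["image"][v-75:v+75,u-50:u+50,::-1],None,fx=4,fy=4,interpolation=cv2.INTER_CUBIC))
cv2.imwrite("pics/valve.png",np.hstack(ims))
ims=[cv2.resize(S["scene"]["image"][155:285,300:400,::-1],None,fx=4,fy=4,interpolation=cv2.INTER_CUBIC),cv2.resize(S["side"]["image"][260:390,250:350,::-1],None,fx=4,fy=4,interpolation=cv2.INTER_CUBIC)]
cv2.imwrite("pics/wheels.png",np.hstack(ims))
E
```

```text
scene A 0.4643 0.2744 dia 82.1 [0.464 0.274] [77.1 79.5]
scene B 0.5116 0.1406 dia 120.9 [0.5124 0.1407] [114.9 116.7]
scene C 0.6446 0.0774 dia 80.9 [0.6448 0.0776] [77.3 78.5]
side A 0.4596 0.2788 dia 81.4 [0.4595 0.2789] [78.9 79.4]
side B 0.5104 0.1434 dia 120.2 [0.5101 0.1433] [115.6 117.5]
side C 0.641 0.0831 dia 83.6 [0.6405 0.0829] [78.5 80.5]
```

View pics/valve.png

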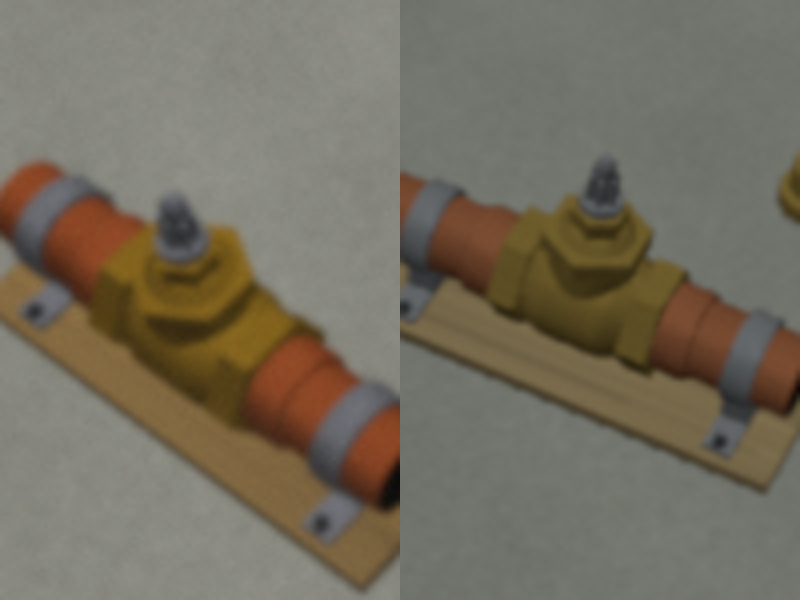

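View pics/wheels.png

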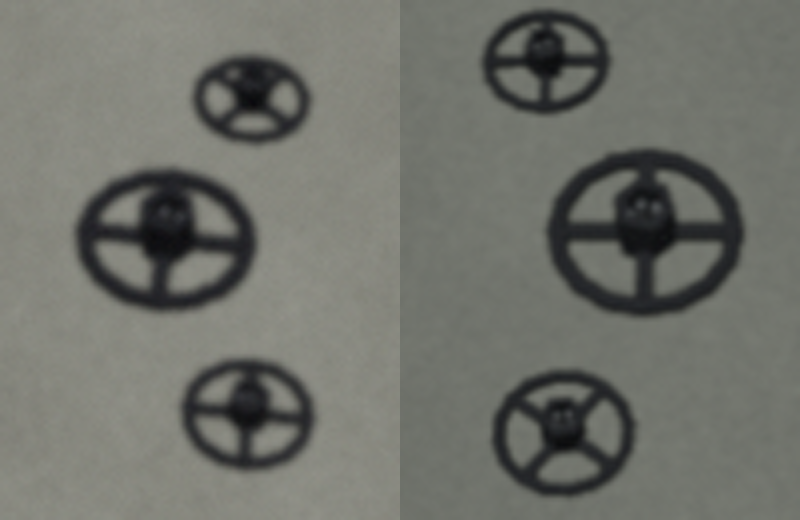

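B (342,214)/(311,317) measures 120 mm with a 34 mm-ish hub; A and C are about 80 mm. The enlarged crop confirms that B is the largest, so B is the target. The valve crop shows the spindle tip at about scene (227,235) and side (400,194).

```bash
cat >> h.py <<'E'
def units(target,yaw=None):
    from rig import env
    from scipy.spatial.transform import Rotation as Ro
    o=env.get_obs(); R=Ro.from_quat(o["ee_rot"]).as_matrix()
    d=R.T@(np.array(target)-o["tcp_pos"])/0.025
    ang=np.degrees(np.arctan2(R[1,1],R[0,1]))   # closing line direction
    print("units",np.round(d,2),"tcp",np.round(o["tcp_pos"],4),"y-axis deg",round(ang,2),"F",np.round(o["ft_force"],1),"t",o["clock"],"q",np.round(o["joint_positions"],2))
    if yaw is not None: print("yaw units", round(-((yaw-ang+90)%180-90)/8,3))
E
python3 - <<'E'
from h import *
S={n:dict(np.load(n+".npz")) for n in("scene","side")}
print(tri(S["scene"],(226.5,235.5),S["side"],(399.8,194.3)),tri(S["scene"],(227.8,247.5),S["side"],(399.2,206.5)))
for n in S:
  f=S[n]; hsv=cv2.cvtColor(f["image"],cv2.COLOR_RGB2HSV)
  m=cv2.inRange(hsv,(3,140,110),(14,255,255)); 
  l,k,st,ce=cv2.connectedComponentsWithStats(m)
  i=np.argsort(-st[1:,4])[:4]+1; print(n,st[i].tolist(),np.round(plane(f,ce[i],.075),3).tolist())
units((0.511,0.142,0.30))
from rig import imaging
f=imaging.grab_frame("wrist");print(np.round(f["T_tool_cam"],4).tolist(),f["camera_matrix"].tolist(),f["dist"])
E
```

```text
(array([ 0.49026978, -0.17959848,  0.18382809]), np.float64(0.0003555686825294849)) (array([ 0.48767919, -0.18174829,  0.14122019]), np.float64(0.0014829204473781872))
scene [[246, 271, 26, 25, 359], [196, 237, 23, 20, 254], [270, 289, 19, 18, 179], [182, 228, 15, 13, 89]] [[0.561, -0.17, 0.075], [0.4, -0.194, 0.075], [0.621, -0.162, 0.075], [0.344, -0.203, 0.075]]
side [[415, 227, 19, 16, 161], [359, 206, 19, 13, 151], [440, 239, 10, 12, 79], [344, 200, 9, 9, 48]] [[0.415, -0.194, 0.075], [0.573, -0.172, 0.075], [0.355, -0.2, 0.075], [0.631, -0.163, 0.075]]
units [ 21.2  -25.82  -2.37] tcp [ 0.1434 -0.6079  0.24  ] y-axis deg -76.72 F [-0.5  0.   0.3] t 0.1 q [ 1.24  0.44  0.02  1.57 -0.01  1.13 -0.08]
[[-0.0003, -0.9665, -0.2568, 0.0691], [1.0, -0.0003, 0.0002, -0.0004], [-0.0003, -0.2568, 0.9665, -0.1441], [0.0, 0.0, 0.0, 1.0]] [[383.30186055654093, 0.0, 313.1635829181212], [0.0, 383.30186055654093, 243.6295088751298], [0.0, 0.0, 1.0]] [-0.07555238  0.          0.          0.          0.        ]
```

```bash
python3 -m crank '[[[91.8,2,-2,-2.4,0],[91.8,3.5,-4.5,-2.4,0],[91.8,5,-6.5,-2.4,0],[91.8,6.5,-8.5,-2.4,0],[91.8,8,-10.5,-2.4,0],[91.8,9.5,-12.5,-2.4,0],[91.8,11,-14.5,-2.4,0],[91.8,12.5,-16,-2.4,0],[91.8,14,-17.5,-2.4,0],[91.8,15.5,-19.5,-2.4,0],[91.8,17,-21,-2.4,0],[91.8,18.5,-22.5,-2.4,0]]]' && python3 -c "
from h import *
units((0.511,0.142,0.25))"
```

```text
clock: 1.65
tcp_pos: [0.4651, 0.0472, 0.3008]
ee_rot: [0.993, 0.116, 0.0, 0.0]
ft_force: [2.0, -1.0, 0.3]
width: 0.0921
grip_force: 0.0
units [ 2.66 -3.27  2.03] tcp [0.4651 0.0472 0.3008] y-axis deg -76.73 F [ 2.  -1.   0.3] t 1.65 q [ 0.31  0.18 -0.61  1.81  0.11  1.18 -1.67]
```

```bash
python3 -m crank '[[[91.8,1.3,-1.6,1,0],[91.8,2.66,-3.27,2,0],[91.8,2.66,-3.27,2,0],[91.8,2.66,-3.27,2,0]]]' && python3 - <<'E'
from h import *
from rig import env,imaging
units((0.511,0.142,0.25))
o=env.get_obs(); f=imaging.grab_frame("wrist"); np.savez("w1.npz",pos=o["tcp_pos"],quat=o["ee_rot"],**f)
cv2.imwrite("pics/w1.png",f["image"][:,:,::-1])
E
```

```text
clock: 2.15
tcp_pos: [0.5102, 0.1399, 0.2504]
ee_rot: [0.993, 0.116, -0.001, 0.0]
ft_force: [-0.1, -0.1, 0.7]
width: 0.092
grip_force: 0.0
units [ 0.05 -0.08  0.01] tcp [0.5102 0.1399 0.2504] y-axis deg -76.7 F [-0.1 -0.1  0.7] t 2.15 q [ 0.12  0.34 -0.63  1.75  0.22  1.12 -1.93]
```

View pics/w1.png

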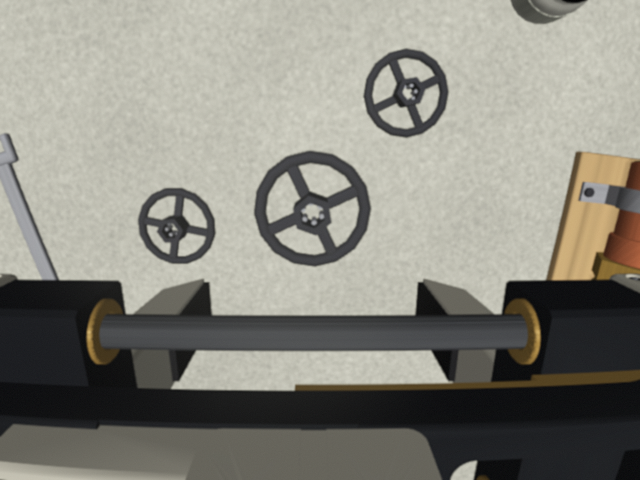

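```bash
python3 - <<'E'
from h import *
from scipy.spatial.transform import Rotation as Ro
f=dict(np.load("w1.npz")); T=np.eye(4);T[:3,:3]=Ro.from_quat(f["quat"]).as_matrix();T[:3,3]=f["pos"]
M=np.linalg.inv(T@f["T_tool_cam"]);R,t=M[:3,:3],M[:3,3]
g=f["image"].max(2); m=(g<95).astype(np.uint8)
cs,_=cv2.findContours(m,cv2.RETR_EXTERNAL,cv2.CHAIN_APPROX_NONE)
c=max((c for c in cs if len(c)>100),key=lambda c:cv2.pointPolygonTest(c,(313,209),True))
P=plane(f,c.reshape(-1,2),.009,R=R,t=t)[:,:2].astype(np.float32)
print(cv2.minEnclosingCircle(P),cv2.fitEllipse(P)); ctr=np.array(cv2.fitEllipse(P)[0])
def samp(z,r,n=720):
    a=np.radians(np.arange(n)*360/n); X=np.c_[ctr[0]+r*np.cos(a),ctr[1]+r*np.sin(a),np.full(n,z)]
    p,_=cv2.projectPoints(X,cv2.Rodrigues(R)[0],t,f["camera_matrix"],f["dist"]); p=p.reshape(-1,2).astype(np.float32)
    return np.degrees(a),cv2.remap(g,p[:,0],p[:,1],cv2.INTER_LINEAR).ravel()
for r in(.032,.036,.04):
    a,v=samp(.010,r); k=v<110; print("spoke yaw mod 90:",np.degrees(np.angle(np.exp(4j*np.radians(a[k])).mean()))/4-45)
# rectified view on hub-top plane, world x right, y up
N=500; s=.05/N*1.2; xx,yy=np.meshgrid(np.arange(N),np.arange(N))
X=np.c_[ctr[0]+(xx.ravel()-N/2)*s,ctr[1]-(yy.ravel()-N/2)*s,np.full(N*N,.036)]
p,_=cv2.projectPoints(X,cv2.Rodrigues(R)[0],t,f["camera_matrix"],f["dist"]);p=p.reshape(N,N,2).astype(np.float32)
im=cv2.remap(f["image"],p[...,0],p[...,1],cv2.INTER_CUBIC)[:,:,::-1]
cv2.imwrite("pics/hub.png",np.clip(im.astype(float)*1.8,0,255).astype(np.uint8))
E
```

```text
((0.5114327073097229, 0.14177408814430237), 0.05896703526377678) ((0.5114992260932922, 0.14160870015621185), (0.11574408411979675, 0.1159539446234703), 102.75489807128906)
spoke yaw mod 90: -6.80888658800491
spoke yaw mod 90: -6.687861898012493
spoke yaw mod 90: -6.75
```

View pics/hub.png

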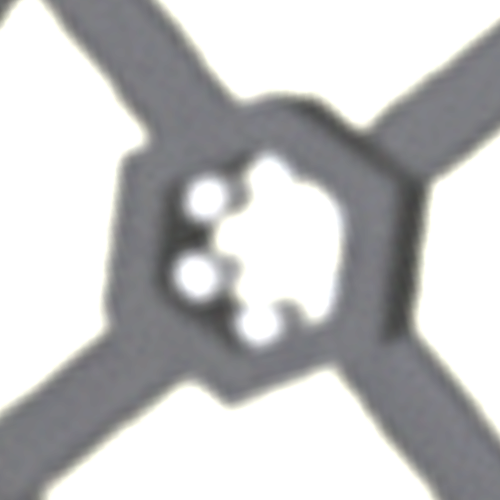

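The hub crop shows left and right flats nearly vertical, with the normal at about -6°. That agrees with the spoke yaw of -6.75°. The hub centre is (0.5115, 0.1417). I'll turn 110° clockwise so the wrist has range left for opening the valve.

```bash
python3 -m crank '[[[91.8,0,0,1,1.3],[91.8,0,0,2,2.6],[91.8,0,0,3,3.9],[91.8,0,0,4,5.2],[91.8,0,0,5,6.5],[91.8,0,0,6,7.8],[91.8,0,0,6,9.1],[91.8,0,0,6,10.4],[91.8,0,0,6,11.7],[91.8,0,0,6,13],[91.8,0,0,6,13.75],[91.8,0,0,6,13.75]]]' && python3 -c "
from h import *
units((0.5115,0.1417,0.030),-6.75)"
```

```text
clock: 3.7
tcp_pos: [0.5106, 0.1391, 0.1005]
ee_rot: [-0.664, 0.748, -0.001, -0.001]
ft_force: [-0.4, -0.1, -0.0]
width: 0.0916
grip_force: 0.0
units [-0.12 -0.02  2.82] tcp [0.5106 0.1391 0.1005] y-axis deg 173.25 F [-0.4 -0.1 -0. ] t 3.7 q [-1.13  0.77  1.21  2.02 -0.87  1.01 -2.74]
yaw units -0.001
```

Clockwise runs q7 towards its limit, which is the opposite of what I expected. I'll use the 113.25° flats instead, 120° back, which is a comfortable pose for turning anticlockwise.

```bash
python3 -m crank '[[[91.8,-0.1,0,0,-1.3],[91.8,-0.1,0,0,-2.6],[91.8,-0.1,0,0,-3.9],[91.8,-0.1,0,0,-5.2],[91.8,-0.1,0,0,-6.5],[91.8,-0.1,0,0,-7.8],[91.8,-0.1,0,0,-9.1],[91.8,-0.1,0,0,-10.4],[91.8,-0.1,0,0,-11.7],[91.8,-0.1,0,0,-13],[91.8,-0.1,0,0,-14.3],[91.8,-0.1,0,0,-15]]]' && python3 -m crank '[[[91.8,0,0,0,0],[91.8,0,0,0,0]]]' && python3 -c "
from h import *
units((0.5115,0.1417,0.030),113.25)"
```

```text
clock: 5.2
tcp_pos: [0.512, 0.1425, 0.1028]
ee_rot: [0.979, 0.205, 0.003, -0.001]
ft_force: [0.2, 0.8, 0.3]
width: 0.0919
grip_force: 0.0
clock: 5.45
tcp_pos: [0.5113, 0.1425, 0.1017]
ee_rot: [0.98, 0.201, 0.001, -0.001]
ft_force: [0.0, -0.1, -0.5]
width: 0.092
grip_force: 0.0
units [-0.01  0.04  2.87] tcp [0.5113 0.1425 0.1017] y-axis deg -66.8 F [ 0.  -0.1 -0.5] t 5.45 q [-0.83  0.51  0.64  2.   -0.43  0.77 -1.1 ]
yaw units -0.007
```

```bash
python3 -m crank '[[[91.8,0,0.04,1.5,0],[91.8,0,0.04,2.4,0],[91.8,0,0.04,2.85,0],[91.8,0,0.04,2.85,0],[60,0,0.04,2.85,0],[30,0,0.04,2.85,0],[28,0,0.04,2.85,0],[28,0,0.04,2.85,0],[28,0,0.04,2.85,0]]]' && python3 -c "
from h import *
units((0.5115,0.1417,0.030),113.25)"
```

```text
clock: 6.58
tcp_pos: [0.5112, 0.1418, 0.0295]
ee_rot: [0.979, 0.202, 0.0, 0.0]
ft_force: [-0.4, -0.7, 0.9]
width: 0.0466
grip_force: 0.0
units [ 0.01  0.01 -0.02] tcp [0.5112 0.1418 0.0295] y-axis deg -66.73 F [-0.4 -0.7  0.9] t 6.575 q [-0.76  0.62  0.55  2.04 -0.54  0.63 -1.01]
yaw units 0.003
```

```bash
python3 -m crank '[[[25,0,0,0,0],[25,0,0,0,0],[25,0,0,0,0],[25,0,0,0,0]]]' && python3 -c "
from h import *
units((0.5115,0.1417,0.030),113.25)"
```

```text
clock: 7.08
tcp_pos: [0.5112, 0.1417, 0.0294]
ee_rot: [0.979, 0.202, -0.0, 0.0]
ft_force: [-0.7, -0.9, 0.1]
width: 0.0337
grip_force: 30.0
units [ 0.01  0.01 -0.02] tcp [0.5112 0.1417 0.0294] y-axis deg -66.73 F [-0.7 -0.9  0.1] t 7.075 q [-0.76  0.62  0.55  2.04 -0.54  0.63 -1.01]
yaw units 0.003
```

```bash
python3 -m crank '[[[25,0,0,-1,0],[25,0,0,-2.5,0],[25,0,0,-5,0],[25,0,0,-7,0],[25,0,0,-9,0],[25,0,0,-9,0]]]' && python3 -c "
from h import *
units((0.398,-0.22,0.25))"
```

```text
clock: 7.82
tcp_pos: [0.5128, 0.142, 0.2575]
ee_rot: [0.979, 0.202, 0.003, -0.001]
ft_force: [0.3, 0.3, -3.6]
width: 0.0337
grip_force: 30.0
units [-9.94 11.49  0.23] tcp [0.5128 0.142  0.2575] y-axis deg -66.72 F [ 0.3  0.3 -3.6] t 7.825 q [-0.97  0.31  0.79  1.82 -0.25  1.1  -1.26]
```

```bash
python3 -m crank '[[[25,-1,1,0.1,0],[25,-2.4,2.7,0.1,0],[25,-3.8,4.4,0.1,0],[25,-5.2,6.1,0.1,0],[25,-6.6,7.8,0.1,0],[25,-8,9.4,0.1,0],[25,-9.2,10.8,0.1,0],[25,-9.9,11.5,0.2,0],[25,-9.9,11.5,0.2,0],[25,-9.9,11.5,0.2,0]]]' && python3 - <<'E'
from h import *
from rig import env,imaging
units((0.398,-0.22,0.25))
o=env.get_obs(); f=imaging.grab_frame("wrist"); np.savez("w2.npz",pos=o["tcp_pos"],quat=o["ee_rot"],**f)
cv2.imwrite("pics/w2.png",f["image"][:,:,::-1])
E
```

```text
clock: 9.07
tcp_pos: [0.3971, -0.2191, 0.2485]
ee_rot: [0.979, 0.202, -0.001, -0.001]
ft_force: [0.0, 0.9, -4.5]
width: 0.0337
grip_force: 30.0
units [ 0.02  0.05 -0.06] tcp [ 0.3971 -0.2191  0.2485] y-axis deg -66.7 F [ 0.   0.9 -4.5] t 9.075 q [-0.44  0.18  0.98  2.01 -0.18  1.04 -0.54]
```

View pics/w2.png

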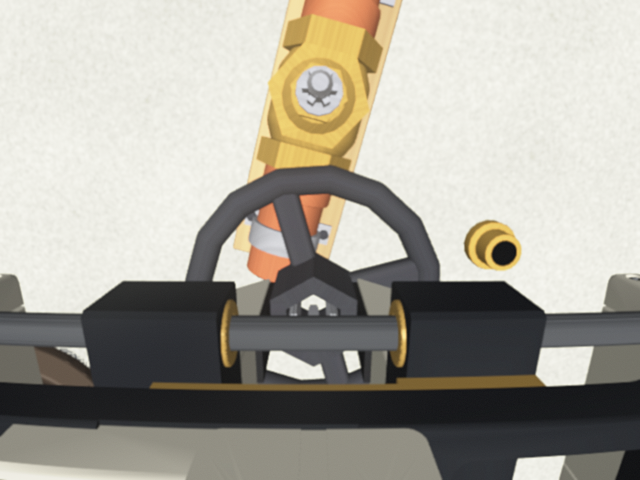

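```bash
cat >> h.py <<'E'
def wcam(f):
    from scipy.spatial.transform import Rotation as Ro
    T=np.eye(4);T[:3,:3]=Ro.from_quat(f["quat"]).as_matrix();T[:3,3]=f["pos"]
    M=np.linalg.inv(T@f["T_tool_cam"]);return M[:3,:3],M[:3,3]
E
python3 - <<'E'
from h import *
f=dict(np.load("w2.npz"));R,t=wcam(f)
hsv=cv2.cvtColor(f["image"],cv2.COLOR_RGB2HSV)
m=np.zeros((480,640),np.uint8); m[55:125,285:355]=(hsv[55:125,285:355,1]<70)
l,k,st,ce=cv2.connectedComponentsWithStats(m); i=1+np.argmax(st[1:,4]); print(st[i])
c=cv2.findContours((k==i).astype(np.uint8),cv2.RETR_EXTERNAL,cv2.CHAIN_APPROX_NONE)[0][0]
P=plane(f,c.reshape(-1,2),.150,R=R,t=t)[:,:2].astype(np.float32)
print(cv2.minEnclosingCircle(P),cv2.fitEllipse(P))
pt=plane(f,[(319.7,76)],.184,R=R,t=t);print("tip",pt)
ctr=(0.490,-0.180); out=[]
for z in(.150,.170):
    N=400; s=.036/N; xx,yy=np.meshgrid(np.arange(N),np.arange(N))
    X=np.c_[ctr[0]+(xx.ravel()-N/2)*s,ctr[1]-(yy.ravel()-N/2)*s,np.full(N*N,z)]
    p,_=cv2.projectPoints(X,cv2.Rodrigues(R)[0],t,f["camera_matrix"],f["dist"]);p=p.reshape(N,N,2).astype(np.float32)
    out.append(cv2.remap(f["image"],p[...,0],p[...,1],cv2.INTER_CUBIC)[:,:,::-1])
cv2.imwrite("pics/spl.png",np.hstack(out))
E
```

```text
[ 295   66   48   50 1866]
((0.4897104501724243, -0.18264733254909515), 0.014508814550936222) ((0.4896028935909271, -0.18255798518657684), (0.027920229360461235, 0.02817097119987011), 97.31977081298828)
tip [[ 0.49222074 -0.18141844  0.184     ]]
```

View pics/spl.png

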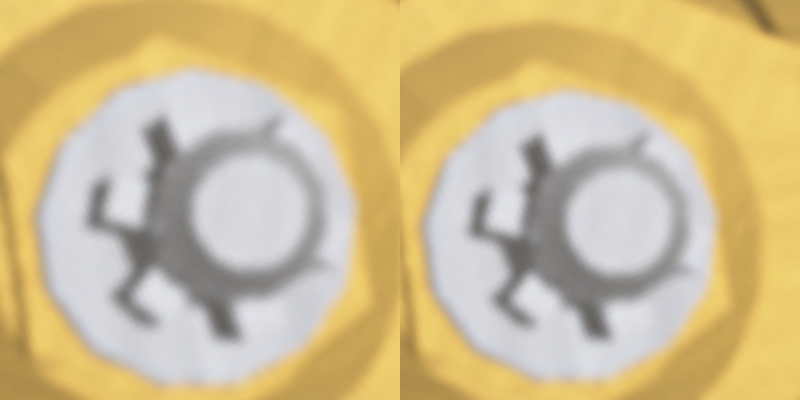

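The spindle axis is at (0.4897, -0.1826): the shoulder ellipse measures 29 mm and the pilot top agrees. In the crop, the spline end and side faces lie at about 49.5° mod 60, and the hub grooves are at 53.3°, so I'll turn the wheel about 4° clockwise. I still have to find the mesh by feel.

```bash
python3 -c "
from h import *
units((0.4895,-0.1826,0.225))"
```

```text
units [3.96 0.13 0.95] tcp [ 0.3974 -0.2189  0.2487] y-axis deg -66.65 F [ 0.5  0.  -3.3] t 9.125 q [-0.44  0.18  0.98  2.01 -0.18  1.04 -0.54]
```

```bash
python3 -m crank '[[[25,1.5,0.1,0,0.3],[25,3,0.1,0,0.47],[25,3.96,0.13,0,0.47],[25,3.96,0.13,0,0.47],[25,3.96,0.13,0.6,0.47],[25,3.96,0.13,0.9,0.47],[25,3.96,0.13,0.9,0.47]]]' && python3 -c "
from h import *
units((0.4895,-0.1826,0.2))"
```

```text
clock: 10.0
tcp_pos: [0.4886, -0.1839, 0.2261]
ee_rot: [0.986, 0.169, -0.001, -0.0]
ft_force: [-0.4, 0.3, -3.2]
width: 0.0339
grip_force: 30.0
units [ 0.05 -0.04  1.04] tcp [ 0.4886 -0.1839  0.2261] y-axis deg -70.53 F [-0.4  0.3 -3.2] t 10.0 q [-0.42  0.37  0.92  1.89 -0.34  1.05 -0.6 ]
```

```bash
python3 -m crank '[[[25,0.05,-0.05,0.2,0],[25,0.05,-0.05,0.4,0],[25,0.05,-0.05,0.5,0],[25,0.05,-0.05,0.6,0],[25,0.05,-0.05,0.7,0],[25,0.05,-0.05,0.7,0]]]' && python3 -c "
from h import *
units((0.4895,-0.1826,0.2));from rig import env;print(env.get_obs()['torque'])"
```

```text
clock: 10.75
tcp_pos: [0.4903, -0.1823, 0.2093]
ee_rot: [0.986, 0.169, -0.0, -0.0]
ft_force: [0.1, -0.1, -4.4]
width: 0.0338
grip_force: 30.0
units [-0.03 -0.    0.37] tcp [ 0.4903 -0.1823  0.2093] y-axis deg -70.49 F [ 0.1 -0.1 -4.4] t 10.75 q [-0.41  0.39  0.9   1.91 -0.36  1.01 -0.58]
[-0.02386145  0.00513131  0.00610628]
```

```bash
python3 -m crank '[[[25,-0.02,0,0.1,0],[25,-0.02,0,0.2,0],[25,-0.02,0,0.28,0],[25,-0.02,0,0.34,0],[25,-0.02,0,0.4,0],[25,-0.02,0,0.4,0]]]' && python3 -c "
from h import *
units((0.4895,-0.1826,0.1995));from rig import env;print(env.get_obs()['torque'])"
```

```text
clock: 11.5
tcp_pos: [0.4899, -0.1826, 0.1994]
ee_rot: [0.986, 0.169, -0.0, 0.0]
ft_force: [-0.2, -0.3, -3.7]
width: 0.0337
grip_force: 30.0
units [-0.02 -0.   -0.01] tcp [ 0.4899 -0.1826  0.1994] y-axis deg -70.49 F [-0.2 -0.3 -3.7] t 11.5 q [-0.4   0.4   0.89  1.92 -0.37  0.99 -0.57]
[ 0.0291702  -0.03042371  0.01299557]
```

```bash
python3 -m crank '[[[25,0,0,0.04,0],[25,0,0,0.08,0],[25,0,0,0.08,0]]]'; python3 -m crank '[[[25,0,0,0.04,0],[25,0,0,0.06,0],[25,0,0,0.06,0]]]'; python3 -c "
from h import *
units((0.4895,-0.1826,0.1995));from rig import env;print(env.get_obs()['torque'])"
```

```text
clock: 11.88
tcp_pos: [0.4899, -0.1825, 0.1974]
ee_rot: [0.986, 0.17, -0.0, -0.0]
ft_force: [0.2, -0.2, -4.8]
width: 0.0337
grip_force: 30.0
clock: 12.25
tcp_pos: [0.4899, -0.1826, 0.1959]
ee_rot: [0.986, 0.169, -0.0, 0.0]
ft_force: [0.3, -1.3, -4.3]
width: 0.034
grip_force: 30.0
units [-0.02 -0.   -0.14] tcp [ 0.4899 -0.1826  0.1959] y-axis deg -70.48 F [ 0.3 -1.3 -4.3] t 12.25 q [-0.4   0.41  0.89  1.93 -0.38  0.98 -0.57]
[-0.02991315 -0.00659108  0.02101548]
```

Already 3.6 mm past the spline ends with no load, so the splines have meshed. Sliding down gently.

```bash
python3 -m crank '[[[25,-0.01,0,0.08,0],[25,-0.01,0,0.16,0],[25,-0.01,0,0.24,0],[25,-0.01,0,0.3,0],[25,-0.01,0,0.3,0]]]'; python3 -c "
from h import *
units((0.4895,-0.1826,0.1795));from rig import env;print(env.get_obs()['torque'])"
```

```text
clock: 12.88
tcp_pos: [0.4896, -0.1827, 0.1884]
ee_rot: [0.986, 0.169, -0.0, 0.0]
ft_force: [-0.1, -0.5, -3.7]
width: 0.0339
grip_force: 30.0
units [-0.   -0.    0.35] tcp [ 0.4896 -0.1827  0.1884] y-axis deg -70.49 F [-0.1 -0.5 -3.7] t 12.875 q [-0.39  0.41  0.88  1.94 -0.39  0.97 -0.56]
[ 0.06780057 -0.00018203  0.01952775]
```

```bash
python3 -m crank '[[[25,0,0,0.08,0],[25,0,0,0.16,0],[25,0,0,0.24,0],[25,0,0,0.3,0],[25,0,0,0.3,0]]]'; python3 -m crank '[[[25,0,0,0.03,0],[25,0,0,0.05,0],[25,0,0,0.05,0]]]';python3 -c "
from h import *
units((0.4895,-0.1826,0.1795));from rig import env;print(env.get_obs()['torque'])"
```

```text
clock: 13.5
tcp_pos: [0.4897, -0.1827, 0.1809]
ee_rot: [0.986, 0.169, -0.0, 0.0]
ft_force: [-0.4, 0.3, -3.9]
width: 0.0338
grip_force: 30.0
clock: 13.88
tcp_pos: [0.4897, -0.1826, 0.1797]
ee_rot: [0.986, 0.169, -0.0, 0.0]
ft_force: [-0.2, -0.4, -3.3]
width: 0.0337
grip_force: 30.0
units [-0.01 -0.    0.01] tcp [ 0.4897 -0.1826  0.1797] y-axis deg -70.48 F [-0.2 -0.4 -3.3] t 13.875 q [-0.38  0.43  0.87  1.95 -0.4   0.95 -0.55]
[ 0.01717683 -0.00210249 -0.00291685]
```

Lowering 0.5 mm at a time to find the shoulder.

```bash
for i in 1 ; do python3 -m crank '[[[25,0,0,0.02,0],[25,0,0,0.02,0]]]'; done; python3 -m crank '[[[25,0,0,0.02,0],[25,0,0,0.02,0]]]'
```

```text
clock: 14.12
tcp_pos: [0.4898, -0.1827, 0.1793]
ee_rot: [0.986, 0.169, 0.0, 0.0]
ft_force: [0.7, 0.4, -4.1]
width: 0.0336
grip_force: 30.0
clock: 14.38
tcp_pos: [0.4897, -0.1827, 0.179]
ee_rot: [0.986, 0.169, 0.0, -0.0]
ft_force: [-1.7, 0.7, 2.0]
width: 0.0336
grip_force: 30.0
```

Light seating contact, about 6 N, at the expected height. Now turning anticlockwise.

```bash
python3 -m crank '[[[25,0,0,0,-0.3],[25,0,0,0,-0.7],[25,0,0,0,-1.2],[25,0,0,0,-1.8],[25,0,0,0,-2.4],[25,0,0,0,-3],[25,0,0,0,-3.6],[25,0,0,0,-4.2],[25,0,0,0,-4.8],[25,0,0,0,-5.4],[25,0,0,0,-5.8],[25,0,0,0,-5.8]]]';python3 -c "
from h import *
units((0.4897,-0.1827,0.179));from rig import env;print(env.get_obs()['torque'])"
```

```text
clock: 15.88
tcp_pos: [0.4897, -0.1827, 0.1789]
ee_rot: [0.839, 0.544, 0.0, 0.0]
ft_force: [-1.4, 2.5, 3.7]
width: 0.0339
grip_force: 30.0
units [ 0. -0. -0.] tcp [ 0.4897 -0.1827  0.1789] y-axis deg -24.04 F [-1.4  2.5  3.7] t 15.875 q [-0.23  0.37  0.65  1.94 -0.28  0.92  0.13]
[ 0.2523676   0.32390046 -0.05845946]
```

```bash
python3 -m crank '[[[25,0,0,0,-0.3],[25,0,0,0,-0.7],[25,0,0,0,-1.2],[25,0,0,0,-1.8],[25,0,0,0,-2.4],[25,0,0,0,-3],[25,0,0,0,-3.6],[25,0,0,0,-4.2],[25,0,0,0,-4.8],[25,0,0,0,-5.4],[25,0,0,0,-5.8],[25,0,0,0,-5.8]]]';python3 -c "
from h import *
units((0.4897,-0.1827,0.179));from rig import env;print(env.get_obs()['torque'])"
```

```text
clock: 17.38
tcp_pos: [0.4896, -0.1827, 0.1788]
ee_rot: [0.557, 0.831, -0.0, 0.0]
ft_force: [-3.0, 0.0, 6.2]
width: 0.0337
grip_force: 30.0
units [ 0.    0.   -0.01] tcp [ 0.4896 -0.1827  0.1788] y-axis deg 22.34 F [-3.   0.   6.2] t 17.375 q [-0.08  0.35  0.44  1.93 -0.19  0.91  0.84]
[ 0.21779444  0.55057338 -0.08315149]
```

```bash
python3 -m crank '[[[70,0,0,0,0],[70,0,0,0,0],[70,0,0,0,0],[70,0,0,0,0],[70,0,0,0,0]]]'; python3 -m crank '[[[70,0,0,-0.5,0],[70,0,0,-1.5,0],[70,0,0,-3,0],[70,0,0,-5,0],[70,-3,0,-5,0],[70,-4,0,-5,0],[70,-4,0,-5,0],[70,-4,0,-5,0]]]'; python3 - <<'E'
from h import *
from rig import env,imaging
o=env.get_obs(); f=imaging.grab_frame("wrist"); np.savez("w3.npz",pos=o["tcp_pos"],quat=o["ee_rot"],**f)
s=imaging.grab_frame("side")["image"][155:290,330:460,::-1]
im=np.hstack([cv2.resize(f["image"][:,:,::-1],(400,300)),cv2.resize(s,(290,300))]);cv2.imwrite("pics/end.png",im)
R,t=wcam(f); g=f["image"].max(2)
# spoke angle & tilt check: rim height
for zc in (.160,):
  for r in(.032,.036,.04):
    a=np.radians(np.arange(0,360,.5)); X=np.c_[.4897+r*np.cos(a),-.1826+r*np.sin(a),np.full(720,zc)]
    p=cv2.projectPoints(X,cv2.Rodrigues(R)[0],t,f["camera_matrix"],f["dist"])[0].reshape(-1,2).astype(np.float32)
    v=cv2.remap(g,p[:,0],p[:,1],cv2.INTER_LINEAR).ravel(); k=v<95
    print(r,k.mean(),np.degrees(np.angle(np.exp(4j*a[k]).mean()))/4-45)
E
```

```text
clock: 18.0
tcp_pos: [0.4897, -0.1827, 0.1787]
ee_rot: [0.557, 0.831, -0.0, 0.0]
ft_force: [0.2, 0.4, -0.0]
width: 0.0697
grip_force: 0.0
clock: 19.0
tcp_pos: [0.5275, -0.2745, 0.3039]
ee_rot: [0.557, 0.831, 0.0, -0.0]
ft_force: [0.2, 0.3, 0.2]
width: 0.0701
grip_force: 0.0Traceback (most recent call last):
  File "<stdin>", line 6, in <module>
  File "h.py", line 22, in wcam
    T=np.eye(4);T[:3,:3]=Ro.from_quat(f["quat"]).as_matrix();T[:3,3]=f["pos"]
                                      ~^^^^^^^^
KeyError: 'quat'
```

View pics/end.png

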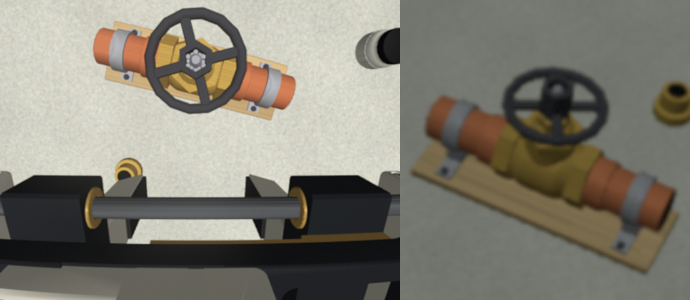

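The wheel sits level on the spindle (left panel, hub at about (196,60)), clear of the gripper. Checking its rim size, height and final angle.

```bash
python3 - <<'E'
from h import *
f=dict(np.load("w3.npz")); from rig import env; o=env.get_obs(); f["pos"],f["quat"]=o["tcp_pos"],o["ee_rot"]
R,t=wcam(f); g=f["image"].max(2)
for r in(.032,.036,.04):
    a=np.radians(np.arange(0,360,.5)); X=np.c_[.4897+r*np.cos(a),-.1826+r*np.sin(a),np.full(720,.160)]
    p=cv2.projectPoints(X,cv2.Rodrigues(R)[0],t,f["camera_matrix"],f["dist"])[0].reshape(-1,2).astype(np.float32)
    v=cv2.remap(g,p[:,0],p[:,1],cv2.INTER_LINEAR).ravel(); k=v<95
    print(r,k.mean(),np.degrees(np.angle(np.exp(4j*a[k]).mean()))/4)
cs,_=cv2.findContours((g<95).astype(np.uint8),cv2.RETR_EXTERNAL,cv2.CHAIN_APPROX_NONE)
c=max((c for c in cs if len(c)>100),key=lambda c:cv2.pointPolygonTest(c,(313,96),True))
for z in(.156,.176): print(z,cv2.fitEllipse(plane(f,c.reshape(-1,2),z,R=R,t=t)[:,:2].astype(np.float32)))
E
```

```text
0.032 0.22361111111111112 36.821271783305605
0.036 0.2013888888888889 36.95286456350611
0.04 0.17777777777777778 37.014048580947566
0.156 ((0.4896696209907532, -0.18174350261688232), (0.11728762835264206, 0.11752502620220184), 108.83344268798828)
0.176 ((0.490497350692749, -0.18367858231067657), (0.10925684869289398, 0.10947800427675247), 108.83304595947266)
```

```bash
python3 -c "
from rig import env
print(env.hand_in())"
```

```text
the job is handed in; nothing more can be done
None
```

The 120 mm handwheel is home on the splined spindle, seated with about 6 N; the wheel turned about 92° anticlockwise (the spindle slightly less, for spline play), the gripper is clear, nothing else was touched, and the job was handed in at about 19 s.

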